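# Set a screw-fed sample slide to its mark from one side

### The arm

A 7-joint arm with a two-finger parallel gripper is mounted at the origin on a cart in front of the work surface, level with it; the furniture and walls round the work are solid. World frame = base frame: x ahead of the robot, y to its left, z up, the work surface at z = 0. Lengths are in m, angles in rad, forces in N, time in s.
With the tool pointing down it reaches from about 0.4 to 0.85 m from the base axis. Payload 4.5 kg.
Tool frame: the origin (TCP) lies midway between the tips of the shut fingers; the grasp point (between the pads) lies 19 mm behind it; z points along the fingers, y is the line along which they close (so a half turn about z gives the same grasp; the last joint's range is limited). The gripper opens to 88 mm and grips with 3 to 60 N. Pads are 18 mm wide; open, the fingers measure 123 mm over their backs; the gripper's body (75 mm by 187 mm) begins 45 mm behind the grasp point.
Start: joints at [-1.129, 0.689, -0.195, 1.565, 0.157, 0.902, -0.215], TCP at [0.248, 0.574, 0.239] pointing down, gripper open.
Joint ranges: [-3.01, 3.01], [-0.46, 2.08], [-1.47, 1.51], [0.13, 2.56], [-1, 4.14], [0.04, 2.09], [-2.66, 2.66]. Speed limits (rad/s): [2.57, 2.57, 3.14, 3.14, 3.14, 3.14, 3.14].

### API

Orientations are given as a unit quaternion [x, y, z, w].
In Python, from station import env, optics gives the robot as it stands. The module is installed in compiled form; this text tells all that it offers.
- The arm moves only by the tool play_rows, never from a script. Its argument "plan" is text: rows parted by semicolons, each of 7 numbers parted by spaces: the shift along the tool's x, y, z in cm, then the turn, a rotation vector about the tool's x, y, z in degrees, then the gripper command: -1 is fully open, 1 is shut, values between are in proportion. In form: dx dy dz rx ry rz claw; .... A call has 1 to 12 rows; each row shifts and turns the commanded pose from where the row before left it, along the tool's axes as they then stand; what a row does not reach is not made up. A row lasts 1/8 s, in which the tool goes at most 62.5 mm and 10.7 degrees, less where a joint would pass 70% of its speed; a pose out of reach is approached as far as the arm can. A call is refused whole if a number of a shift passes 6.25 or a number of a turn 10.7, either way. A call with a gripper value outside its range is refused whole. The fingers move at their own pace and stop on an object; "grip_force" is the grip in N (left out, the last holds). Time passes only in rows, so rows that do not move let the fingers close. It gives the time, the measured TCP pose, the force, the opening and the grip force at its end, in the units of the state.
- env.observe(): the state, without advancing time (a new reading comes with each control period).
- optics.get_image(name): name is "scene" or "side" or "wrist"; returns a dict with "img" (480x640x3 uint8, red, green, blue), "depth" (480x640 float32, m along the optical axis (not along the pixel's ray), 0 where there is no reading), "fov_y" (degrees; the focal length in pixels is half the picture's height over the tangent of half this angle, whatever the lens; pixels are square), "cx", "cy" (the principal point, pixels), "k1" (the pictures are not rectified: a ray, as slopes to the right and down, at radius r is drawn at 1 + k1 r^2 times it, then the intrinsics apply), "R" (3x3) and "t" (3): a world point X has camera coordinates R X + t; the wrist camera has in their place "mount" (4x4, takes a point from camera to tool coordinates, whose origin is the TCP and whose axes are the flange's). Camera axes: x right, y down, z forward; pixel columns grow to the right and rows downward; lengths in m; the calibration is good to about 2 mm. A picture is of the moment at which its call begins: read the wrist's pose just before it.
- env.job_done(): hands the job in; it is judged then, once.
Trained networks look in the newest picture that a camera, given by its name, has taken for a name from the list of things; names that differ only in an ending like _2 or _b are one class to them, and where a whole thing is asked for, a point or a joint stands for the part that bears it (a point fixed in the world has none). Each returns a list of dicts, best first, with "confidence" (0 to 1); they miss things now and then, are a little off and sometimes report something else, mostly with a low value. They report only what shows in the picture. A call takes as long as a camera call.
- optics.find_in(camera, thing): "position" ([x, y, z] in m, in world coordinates, good to about 4 mm: the middle of the surface that is visible of it).
- optics.trace(camera, thing): "pixels" (480x640 bool, what is visible of it).
The state is a dict: "clock": time; "joints": joint angles; "qvel": joint speeds; "tau": joint torques, N m; "tcp_pos": TCP position; "eef_rot": TCP orientation; "wrist_force": force on the tool from outside, world axes, zero at the start; "ft_torque": the same for the moment, N m; "width": finger opening in m; "gripper_force": force on a finger pad.
Only numpy, scipy, OpenCV 4.12 (cv2) and the standard library are available. Lean on these libraries where they do the work, as an engineer would, in place of code of your own. Each camera call takes 0.05 s, during which the arm holds its last target. There are 200 camera calls.

### The job

The sample slide has been fed past the red mark on its dial gauge, and its worn coupling has slack. Turn the crank back until you feel the slide come up firmly against its rear stop, without forcing it, then feed forward and stop when the needle stands on the red mark, so that the slack stays taken up in the forward direction. Let go of the crank there, and do not shift the red mark or the other things on the bench.

Things in the scene. Friction and masses are not known exactly. Their poses are not given: they have to be found in the camera images.
- slide_base: screw-fed sample slide, bolted to the bench: dark base plate 118 x 304 mm (y -136 to +168), end plates 114 mm high, a carriage (top at 113 mm) with a vial, a black optical head behind it, the crank at the -y end, a dial gauge at the other. Origin on the bench under the slide; x across it, away from the robot; y along the screw from crank to gauge; z up. Forward feed moves the carriage along +y
- crank_axis (a point): point on the crank's axis, which is parallel to the slide's y, 85 mm above the bench, 192 mm from the origin towards -y. The handle circles it at 38 mm radius in the slide's x-z plane. Clockwise as seen from the crank's free end (handle at the top goes along +x) feeds forward, 0.637 mm of slide travel per rad (4 mm a turn); anticlockwise winds back. It can go round many times
- handle_grip (a point): where to grip the crank's handle, on its centre line: black cylinder, diameter 17, length 60 mm, parallel to the slide's y; its sleeve spins freely on a pin, so a hand can carry it round without turning. The point is 41 mm outside the crank arm, 24 mm from the handle's free end. The running screw drags with about 4.5 N at the handle, the slack with about 0.5 N
- dial_centre (a point): centre of the dial gauge's white face (76 mm over the bezel), about x -5, y 150, z 148 mm of the slide. The face leans 42 deg from lying flat: its normal is (-0.67, 0, 0.74) in the slide's frame, towards the robot and up. 50 ticks, 0.2 mm of slide travel apart, every fifth one long
- needle_tip (a point): tip of the gauge's black needle, 29 mm from the dial's centre. It turns clockwise (seen on the face) with forward travel, 10 mm a turn: 0.4 rad per rad of the turning screw. At the rear stop it stands somewhere at the lower left, not at any certain tick
- mark_tip (a point): point 29 mm from the dial's centre at the red limit mark on the bezel: the needle is on the mark when needle_tip meets it. The needle starts past the mark (clockwise of it) by 0.4 to 2.4 rad, and stands 1.0 to 2.2 rad anticlockwise of it when the slide is on its rear stop
- tip_box: pipette tip box with clear blue lid, 95 x 124 x 90 mm, to the right behind the slide; origin at its underside. Leave alone
- timer: white bench timer, 46 x 68 x 52 mm, at the left; origin at its underside. Leave alone
- marker: blue and white marker pen, 130 mm long, 14 mm thick, lying at the left; origin at its underside. Leave alone
- vial_block: beige vial block, 188 x 146 x 59 mm, far left; origin at its underside. Leave alone
- spider (a joint): twist of the orange rubber spider in the jaw coupling between crank and screw, 0 at rest, positive when the crank pulls forward; 8 Nm per rad, so 0.0048 rad per N at the handle. The slide meets two rigid black stops at the crank-side end plate 4.0 to 5.5 mm behind its start. 10 to 20 N along the handle's path is a clear, safe contact there; 26 N (0.125 rad) harms the spider
- crank (a joint): slack in the worn coupling, 0 to 0.36 rad: 0.36 = taken up for feeding forward, 0 = taken up for winding back. Within the slack the crank turns freely and the screw and the slide stay where they are

How it is judged:
On the way:
1. the slide has been wound back onto its rear stop, so that the stop is felt (over 7.5 N at the handle) (value of joint spider below -0.036 rad), for 0.2 s.
At the end, for the whole second after the job is handed in: the needle's tip stands on the red mark (within 4 mm, 0.22 mm of slide travel), and the slack is taken up in the forward direction (slack joint above 0.28 of 0.36 rad) (distance between needle_tip and mark_tip below 0.004 m and value of joint crank above 0.28 rad); the robot touches nothing.
It fails at once if the crank is forced: the coupling's spider is twisted by over 0.125 rad (26 N at the handle) (value of joint spider below -0.125 rad or value of joint spider above 0.125 rad).
It fails at once if the red mark is shifted (distance of mark_tip from where it was at the start of the episode above 0.004 m).
It fails at once if a thing standing by is shifted by over 20 mm (distance of any of tip_box, timer, marker, vial_block from where it was at the start of the episode above 0.02 m).
It also fails if it takes over 67 s, if anything falls off the work surface, if the arm or the gripper's body presses on something with over 40 N, if the wrist force passes 120 N, or if a joint passes its speed limit or range.

## Working session

There is one attempt and no reset: what is moved stays moved. The work goes in short steps, Python scripts to look and compute and a tool call to move; the robot and the scene stay as the last step left them, time stands still between calls to the robot, and variables do not carry over. Pictures are saved under pics/ and viewed, at most 10 in all, crops included, and the job is handed in when it is done.

Besides the shell and the picture viewer there is one more tool, called after "Emit:" by a JSON object that holds its "method" and its "body", one argument or row to a line. play_rows: Moves the arm, as the interface text tells. Its arguments: {"type":"object","properties":{"plan":{"type":"string"},"grip_force":{"type":"number"}},"required":["plan"]}

```bash
mkdir -p pics; ls
cat > h.py <<'E'
import numpy as np, cv2
from station import env, optics
from scipy.spatial.transform import Rotation as Rot
def K(im):
    f=240/np.tan(np.radians(im["fov_y"])/2); return f
def cam(im,s=None):
    if "R" in im and im["R"] is not None: return np.array(im["R"]),np.array(im["t"])
    M=np.array(im["mount"]); Rt=Rot.from_quat(s["eef_rot"]).as_matrix()
    Rw=Rt@M[:3,:3]; tw=Rt@M[:3,3]+np.array(s["tcp_pos"])
    return Rw.T,-Rw.T@tw
def proj(im,X,s=None):
    R,t=cam(im,s); p=R@np.array(X)+t; u=p[:2]/p[2]; u=u*(1+im["k1"]*(u@u)); return u*K(im)+[im["cx"],im["cy"]]
def ray(im,px,s=None):
    R,t=cam(im,s); d=(np.array(px,float)-[im["cx"],im["cy"]])/K(im); u=d.copy()
    for _ in range(20): u=d/(1+im["k1"]*(u@u))
    return -R.T@t, R.T@np.array([u[0],u[1],1.])
def save(n,img): cv2.imwrite("pics/"+n,img[:,:,::-1])
E
python3 - <<'E'
from h import *
s=env.observe(); print(s)
for c in ["scene","side"]:
    im=optics.get_image(c); save(c+"0.png",im["img"]); print(c,im["fov_y"],im["cx"],im["cy"],im["k1"],(-np.array(im["R"]).T@im["t"]).round(3))
    for th in ["slide_base","crank_axis","handle_grip","dial_centre","needle_tip","mark_tip","tip_box","timer","marker","vial_block"]:
        print(th,[(np.round(d["position"],3).tolist(),round(d["confidence"],2)) for d in optics.find_in(c,th)][:2])
E
```

```text
pics
{'clock': 0.0, 'joints': array([-1.12916425,  0.68999452, -0.19454577,  1.56636949,  0.15733301,
        0.90247281, -0.2150828 ]), 'qvel': array([ 5.81483548e-04, -1.51067495e-04, -5.29952695e-04, -3.14788365e-04,
       -5.44236929e-04,  3.07466267e-05, -1.94031323e-03]), 'tau': array([ 3.27737653e-04, -5.27564192e+01, -1.26674987e+00, -1.53428346e+01,
       -5.26242214e-02,  6.63547471e-03,  1.79191325e-04]), 'tcp_pos': array([0.24767022, 0.57313614, 0.23789747]), 'eef_rot': array([ 2.02432365e-01,  9.79295811e-01, -9.15477830e-04, -1.19826003e-04]), 'wrist_force': array([-0.81887728, -0.87728881,  1.1798043 ]), 'ft_torque': array([-0.0368841 ,  0.02526108, -0.00194477]), 'gripper_force': 0.0, 'width': 0.08798402047864086}
scene 48.21134069204551 321.3033829827916 245.2286243894533 -0.01677599466421172 [-0.404  0.997  0.972]
slide_base [([0.486, 0.147, 0.094], 0.89)]
crank_axis [([0.49, 0.149, 0.09], 0.81), ([0.427, 0.619, 0.049], 0.64)]
handle_grip []
dial_centre [([0.485, 0.146, 0.096], 0.93)]
needle_tip []
mark_tip []
tip_box [([0.716, -0.119, 0.069], 0.95)]
timer [([0.617, 0.533, 0.028], 0.57)]
marker [([0.458, 0.451, 0.01], 0.61)]
vial_block [([0.427, 0.619, 0.046], 0.63), ([0.452, 0.45, 0.008], 0.27)]
side 49.924955187674485 315.43282689020543 247.33719018211784 -0.047878617512833274 [ 0.633 -0.862  0.588]
slide_base [([0.517, 0.068, 0.094], 0.93)]
crank_axis [([0.516, 0.066, 0.088], 0.92), ([0.517, -0.022, 0.087], 0.41)]
handle_grip [([0.519, -0.063, 0.091], 0.69)]
dial_centre [([0.519, 0.069, 0.092], 0.91)]
needle_tip []
mark_tip []
tip_box [([0.743, -0.191, 0.079], 0.96)]
timer [([0.614, 0.524, 0.028], 0.54)]
marker []
vial_block [([0.441, 0.57, 0.05], 0.84)]
```

View pics/scene0.png

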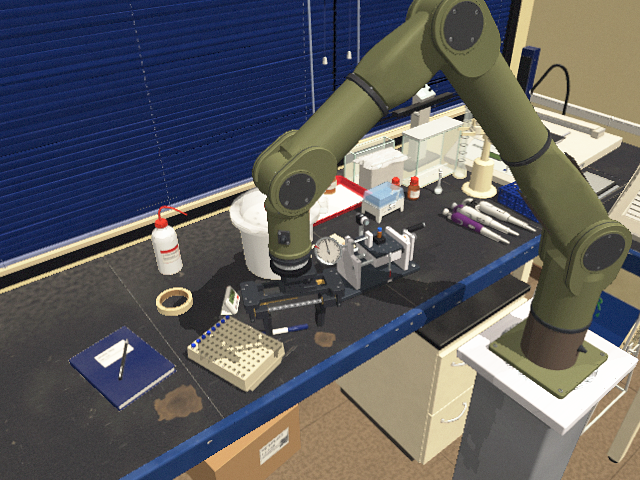

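View pics/side0.png

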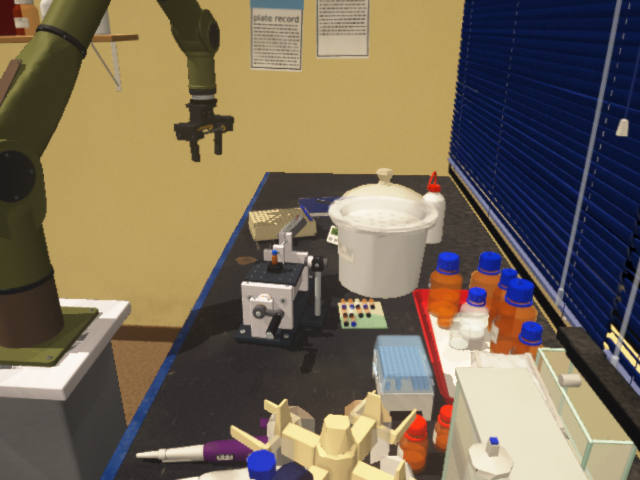

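The scene view shows the dial at (328,250), the handle at about (418,226) and the slide at (380,255). The side view shows the crank at about (265,312). I'll zoom in on both.

Run:
```python
from h import *
a=cv2.imread("pics/scene0.png")[205:305,305:445]; b=cv2.imread("pics/side0.png")[215:355,225:345]
a=cv2.resize(a,(560,400),interpolation=cv2.INTER_CUBIC); 
b=cv2.resize(b,(480,560),interpolation=cv2.INTER_CUBIC)
o=np.zeros((560,1040,3),np.uint8);o[:400,:560]=a;o[:,560:]=b
o=cv2.resize(o,(800,431));cv2.imwrite("pics/z0.png",o)
im=optics.get_image("side")
for th in ["handle_grip","crank_axis","slide_base"]:
    for d in optics.trace("side",th)[:1]:
        ys,xs=np.nonzero(d["pixels"]); print(th,d["confidence"],xs.min(),xs.max(),ys.min(),ys.max(),len(xs))
        if th=="handle_grip":
            P=[]
            for x,y in zip(xs,ys):
                z=im["depth"][y,x]
                if z>0:
                    o_,r=ray(im,(x,y)); P.append(o_+r*z)
            P=np.array(P); print(np.percentile(P,[2,25,50,75,98],axis=0).round(3))
```

```text
handle_grip 0.76 267 282 314 335 207
[[ 0.507 -0.09   0.023]
 [ 0.515 -0.078  0.086]
 [ 0.519 -0.06   0.088]
 [ 0.523 -0.043  0.089]
 [ 0.527  0.033  0.092]]
crank_axis 0.64 234 327 216 346 7140
slide_base 0.76 234 327 215 346 7141
```

View pics/z0.png

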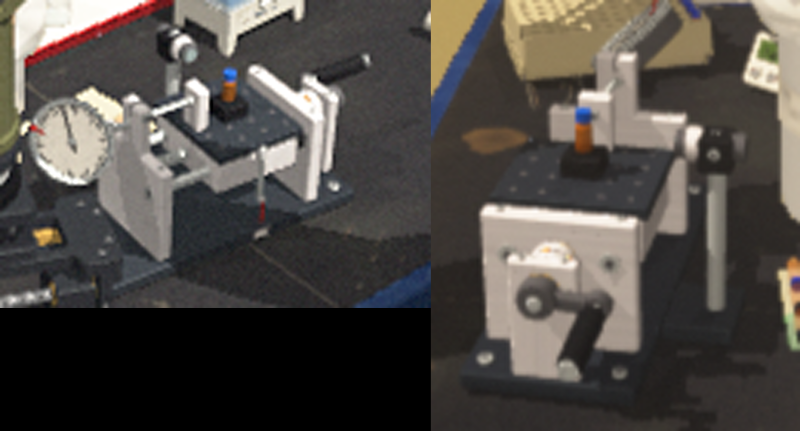

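The crank sits at upper right in the scene crop and the handle lies +x of the axis, about level. The needle is roughly 1 rad past the red mark. Next I'll fit the slide frame from the depth.

Run:
```python
from h import *
def cloud(im,m,s=None):
    ys,xs=np.nonzero(m&(im["depth"]>0)); P=[]
    for x,y in zip(xs,ys):
        o,r=ray(im,(x,y),s); P.append(o+r*im["depth"][y,x])
    return np.array(P)
C=[]
for c in ["side","scene"]:
    im=optics.get_image(c); m=optics.trace(c,"slide_base")[0]["pixels"]
    P=cloud(im,m); C.append(P); print(c,len(P),np.percentile(P,[1,50,99],axis=0).round(3).tolist())
    # carriage top
    T=P[abs(P[:,2]-.113)<.004]; print("top",len(T)); 
    if len(T)>30: print(cv2.minAreaRect(T[:,:2].astype(np.float32)*1000))
    B=P[abs(P[:,2]-.0)<.02]; 
    if len(B)>30: print("base",len(B),np.median(B[:,2]),cv2.minAreaRect(B[:,:2].astype(np.float32)*1000))
np.savez("c.npz",side=C[0],scene=C[1])
# front end-plate normal: side points with low local normal
P=C[0]; F=P[(P[:,2]>.03)&(P[:,2]<.11)&(P[:,1]<.1)]
best=None;rng=np.random.default_rng(0)
for _ in range(2000):
    a,b=F[rng.choice(len(F),2,False)][:,:2]; d=b-a;L=np.hypot(*d)
    if L<.03: continue
    n=np.array([-d[1],d[0]])/L; k=(abs((F[:,:2]-a)@n)<.0025).sum()
    if best is None or k>best[0]: best=(k,n,a@n)
k,n,c0=best; I=F[abs(F[:,:2]@n-c0)<.003]
l=cv2.fitLine(I[:,:2].astype(np.float32),cv2.DIST_HUBER,0,.01,.01).ravel(); print("plate",k,len(F),l,np.degrees(np.arctan2(l[1],l[0])),I.min(0),I.max(0))
im=optics.get_image("wrist"); print(np.array(im["mount"]).round(4).tolist(),im["fov_y"],im["cx"],im["cy"],im["k1"])
```

```text
side 7286 [[0.436, -0.083, 0.004], [0.518, 0.069, 0.09], [0.603, 0.302, 0.162]]
top 1281
((523.1077880859375, 121.16921997070312), (186.03550720214844, 150.68212890625), 82.23930358886719)
base 1745 0.016252136628001845 ((496.20623779296875, 268.9858093261719), (206.75819396972656, 569.6456909179688), 3.1952171325683594)
scene 4850 [[0.431, -0.057, 0.007], [0.486, 0.147, 0.093], [0.597, 0.313, 0.169]]
top 673
((521.384521484375, 145.7205047607422), (288.89349365234375, 154.0850830078125), 81.18900299072266)
base 903 0.017673164228752203 ((575.3584594726562, 58.404296875), (390.49078369140625, 316.86431884765625), 79.43508911132812)
plate 873 2471 [ 0.993703   -0.11204625  0.494977    0.03528479] -6.433286 [0.43916706 0.02775234 0.03006737] [0.54261654 0.04409933 0.10990302]
[[0.0, -0.9551, -0.2962, 0.0762], [1.0, -0.0001, 0.0003, -0.0005], [-0.0003, -0.2962, 0.9551, -0.1475], [0.0, 0.0, 0.0, 1.0]] 69.91426161295516 318.20621612492806 241.55641361419913 -0.058534754963552545
```

Run:
```python
from h import *
d=np.load("c.npz"); a=np.radians(-6.4); ex=np.array([np.cos(a),np.sin(a)]);ey=np.array([-ex[1],ex[0]])
for c in ["side","scene"]:
    P=d[c]; u=P[:,:2]@ex; v=P[:,:2]@ey
    for nm,m in [("base",(abs(P[:,2]-.016)<.006)),("end",(P[:,2]>.05)&(P[:,2]<.12)),("top",abs(P[:,2]-.113)<.003),("dial",(P[:,2]>.125))]:
        if m.sum()<20: continue
        print(c,nm,m.sum(),"u",np.percentile(u[m],[1,3,10,50,90,97,99]).round(3),"v",np.percentile(v[m],[1,3,10,50,90,97,99]).round(3))
    h=(v<-.02-.08*0)&(P[:,2]>.04); print("front pts",h.sum()); 
    for lo in np.arange(-.16,.04,.01):
        k=(v>lo)&(v<lo+.01)&(P[:,2]>.03)
        if k.sum()>3: print(round(lo,3),k.sum(),"u",np.percentile(u[k],[5,50,95]).round(3),"z",np.percentile(P[k,2],[5,50,95]).round(3))
```

```text
side base 1510 u [0.427 0.431 0.445 0.531 0.57  0.588 0.591] v [0.047 0.048 0.05  0.132 0.245 0.309 0.333]
side end 3752 u [0.433 0.435 0.444 0.499 0.533 0.575 0.58 ] v [-0.033 -0.011  0.035  0.094  0.256  0.261  0.265]
side top 1198 u [0.432 0.434 0.44  0.492 0.53  0.536 0.573] v [0.089 0.09  0.094 0.147 0.206 0.262 0.267]
side dial 1077 u [0.459 0.468 0.476 0.495 0.58  0.59  0.594] v [0.146 0.147 0.15  0.197 0.327 0.363 0.369]
front pts 88
-0.04 48 u [0.515 0.521 0.526] z [0.077 0.084 0.089]
-0.03 40 u [0.514 0.522 0.528] z [0.081 0.087 0.091]
-0.02 29 u [0.515 0.523 0.528] z [0.083 0.089 0.092]
-0.01 32 u [0.515 0.524 0.529] z [0.083 0.088 0.091]
0.0 32 u [0.514 0.524 0.529] z [0.083 0.088 0.091]
0.01 28 u [0.515 0.523 0.528] z [0.082 0.089 0.091]
0.02 30 u [0.48  0.514 0.528] z [0.08  0.087 0.091]
0.03 214 u [0.474 0.492 0.527] z [0.076 0.087 0.096]
scene base 1061 u [0.42  0.421 0.423 0.445 0.492 0.534 0.573] v [0.055 0.063 0.101 0.185 0.28  0.3   0.315]
scene end 2097 u [0.425 0.427 0.43  0.46  0.513 0.529 0.57 ] v [-0.015  0.013  0.062  0.176  0.271  0.273  0.274]
scene top 567 u [0.425 0.427 0.431 0.46  0.516 0.532 0.57 ] v [0.092 0.095 0.103 0.163 0.213 0.272 0.273]
scene dial 1103 u [0.449 0.453 0.463 0.48  0.546 0.573 0.583] v [0.156 0.159 0.168 0.311 0.36  0.37  0.372]
front pts 14
-0.03 12 u [0.506 0.513 0.522] z [0.084 0.089 0.094]
-0.02 14 u [0.508 0.515 0.521] z [0.085 0.091 0.093]
-0.01 16 u [0.507 0.513 0.52 ] z [0.079 0.089 0.093]
0.0 16 u [0.508 0.513 0.519] z [0.084 0.09  0.094]
0.01 16 u [0.509 0.513 0.519] z [0.08  0.087 0.092]
0.02 13 u [0.511 0.514 0.518] z [0.083 0.09  0.095]
0.03 15 u [0.469 0.478 0.517] z [0.087 0.093 0.1  ]
```

Emit:
{"method": "play_rows", "body": {
  "plan": "-4.3 -2.6 -0.3 0 0 0 -1;-4.3 -2.6 -0.3 0 0 0 -1;-4.3 -2.6 -0.3 0 0 0 -1;-4.3 -2.6 -0.3 0 0 0 -1;-4.3 -2.6 -0.3 0 0 0 -1;-4.3 -2.6 -0.3 0 0 0 -1;-4.0 -2.4 -0.3 0 0 0 -1;0 0 0 0 0 0 -1",
  "grip_force": 15
}}

```text
clock: 2.55
tcp_pos: [0.453, 0.286, 0.2599]
eef_rot: [0.207, 0.978, -0.001, 0.001]
wrist_force: [-0.5, 0.1, 0.0]
width: 0.0882
gripper_force: 0.0
```

```bash
cat > dial.py <<'E'
from h import *
def rect(im,D,N,s=None,S=8,half=45):
    """rectify the dial face: image with 'up the face' up; S px/mm. D centre, N normal"""
    N=np.array(N)/np.linalg.norm(N); up=np.array([0,0,1.])-N[2]*N; up/=np.linalg.norm(up); right=np.cross(up,N)
    n=2*half*S; g=(np.arange(n)-n/2)/S/1000
    X,Y=np.meshgrid(g,-g); W=D+X[...,None]*right+Y[...,None]*up
    R,t=cam(im,s); p=W@R.T+t; u=p[...,:2]/p[...,2:]; r2=(u**2).sum(-1,keepdims=True)
    px=(u*(1+im["k1"]*r2)*K(im)+[im["cx"],im["cy"]]).astype(np.float32)
    return cv2.remap(im["img"],px,None,cv2.INTER_CUBIC)
E
python3 - <<'E'
from dial import *
s=env.observe(); im=optics.get_image("wrist"); print(s["clock"],s["tcp_pos"],s["eef_rot"].round(4))
save("w1.png",im["img"])
for th in ["dial_centre","needle_tip","mark_tip"]:
    print(th,[(np.round(d["position"],4).tolist(),round(d["confidence"],2)) for d in optics.find_in("wrist",th)][:3])
E
```

```text
2.55 [0.45301887 0.28597075 0.25988216] [ 2.066e-01  9.784e-01 -9.000e-04  1.100e-03]
dial_centre [([0.5, 0.2161, 0.1105], 0.75)]
needle_tip [([0.5185, 0.2772, 0.1535], 0.49)]
mark_tip [([0.5266, 0.3067, 0.1615], 0.49)]
```

View pics/w1.png

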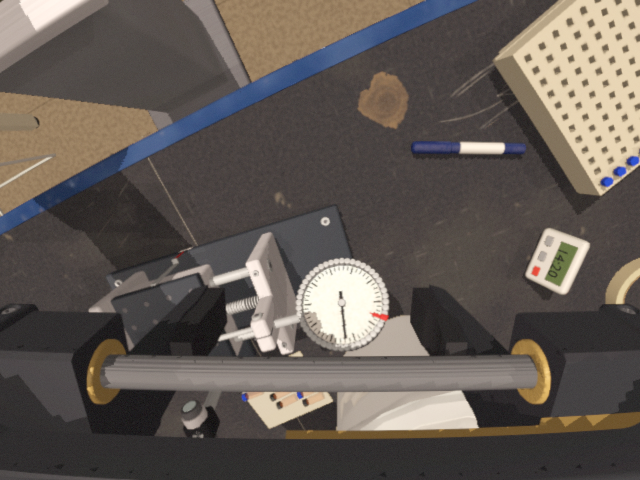

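The dial is at (343,302), the needle tip at (345,338) and the red mark at (381,317). I'll rectify the face and measure the angles.

```bash
cat >> dial.py <<'E'
def yaw_n(deg=-6.4):
    a=np.radians(deg); return np.array([-.67*np.cos(a),-.67*np.sin(a),.74])
def angles(I,S=8):
    n=I.shape[0]; g=(np.arange(n)-n/2)/S; X,Y=np.meshgrid(g,-g); r=np.hypot(X,Y); th=np.arctan2(X,Y) # clockwise from up
    f=I.astype(int); red=(f[...,0]-np.maximum(f[...,1],f[...,2])>70)&(r>22)&(r<42)
    mt=np.arctan2(np.sin(th[red]).mean(),np.cos(th[red]).mean()) if red.sum() else None
    # needle: darkest direction over r 8..24 mm
    A=np.radians(np.arange(0,360,.5)); rr=np.arange(10,24,.5)
    mx=(np.sin(A)[:,None]*rr*S+n/2).astype(np.float32); my=(n/2-np.cos(A)[:,None]*rr*S).astype(np.float32)
    v=cv2.remap(I.max(2),mx,my,cv2.INTER_LINEAR).astype(float).mean(1)
    v=255-v; v=v-np.median(v); v=cv2.GaussianBlur(np.r_[v,v,v][:,None],(1,9),0).ravel()[720:1440] if False else v
    k=v.argmax(); w=np.array([(k+j)%720 for j in range(-14,15)]); ww=np.clip(v[w]-v.max()*.3,0,None)
    nt=A[k]+np.radians(.5)*(ww@np.arange(-14,15))/ww.sum()
    return mt,(nt+np.pi)%(2*np.pi)-np.pi,v.max(),int(red.sum())
def centre(im,px,s=None):
    o,r=ray(im,px,s); x,y=map(int,np.round(px)); z=np.median(im["depth"][y-3:y+4,x-3:x+4]); return o+r*z
E
python3 - <<'E'
from dial import *
s=env.observe(); im=optics.get_image("wrist")
D=centre(im,(343,302),s); print("D",D.round(4),im["depth"][292:312:4,335:352:4].round(3).tolist())
N=yaw_n(); I=rect(im,D,N,s)
# refine centre via white-disc circle: iterate on bright mask
print(angles(I)); c=I.copy(); cv2.circle(c,(360,360),38*8,(0,255,0),1); cv2.circle(c,(360,360),29*8,(0,255,0),1); 
o=proj(im,[.5145,-.07,.082],s); print(o)
# same from scene
im2=optics.get_image("scene"); print("scene px",proj(im2,D)); J=rect(im2,D,N); 
o=np.hstack([cv2.resize(c,(400,400)),cv2.resize(J,(400,400))]); save("d1.png",o)
E
```

```text
D [0.5112 0.2877 0.1451] [[0.29499998688697815, 0.29499998688697815, 0.2939999997615814, 0.2919999957084656, 0.2919999957084656], [0.2939999997615814, 0.2919999957084656, 0.2930000126361847, 0.2930000126361847, 0.29100000858306885], [0.28999999165534973, 0.2919999957084656, 0.2919999957084656, 0.29100000858306885, 0.28999999165534973], [0.289000004529953, 0.28999999165534973, 0.29100000858306885, 0.289000004529953, 0.289000004529953], [0.28700000047683716, 0.2879999876022339, 0.2879999876022339, 0.2879999876022339, 0.2879999876022339]]
(np.float64(-0.6914899753009794), np.float64(0.547887710210567), np.float64(60.71428571428572), 3132)
[ 62.84387507 383.52167773]
scene px [325.6931093  253.30709117]
```

View pics/d1.png

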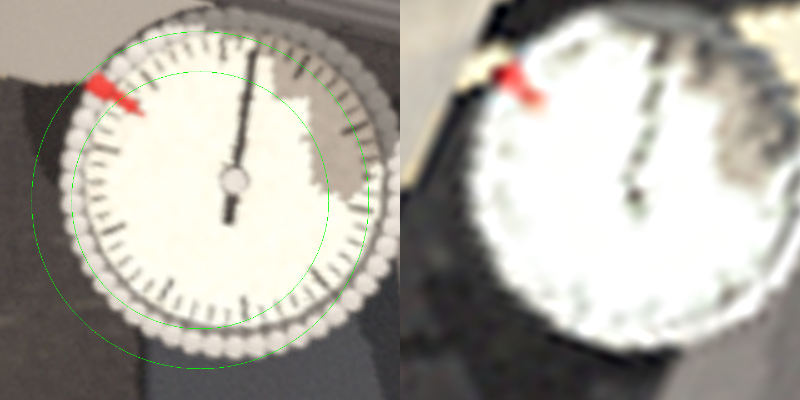

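Run:
```python
from dial import *
s=env.observe(); im=optics.get_image("wrist"); im2=optics.get_image("scene")
N=yaw_n(); N/=np.linalg.norm(N); up=np.array([0,0,1.])-N[2]*N; up/=np.linalg.norm(up); right=np.cross(up,N)
D0=np.array([.5112,.2877,.1451])
D=D0+.0074*right+.0043*up; print(D)
print("wrist",angles(rect(im,D,N,s)))
D2=D0+.0079*right+.0011*up
print("scene",angles(rect(im2,D2,N)), angles(rect(im2,D,N)))
np.savez("D.npz",D=D,D2=D2)
```

```text
[0.51354285 0.2799908  0.14798606]
wrist (np.float64(-0.9474873925646862), np.float64(0.16715026719140624), np.float64(155.78571428571428), 3120)
scene (np.float64(-0.8126099765934851), np.float64(0.17682337715580987), np.float64(60.571428571428584), 3176) (np.float64(-0.8709558933281886), np.float64(0.24375883779199414), np.float64(64.25), 3186)
```

Emit:
{"method": "play_rows", "body": {
  "plan": "-3.3 -5 0 0 0 0 -1;-3.3 -5 0 0 0 0 -1;-3.3 -5 0 0 0 0 -1;-3.3 -5 0 0 0 0 -1;-3.3 -5 0 0 0 0 -1;-3.3 -5 0 0 0 0 -1;0 0 0 0 0 10.4 -1;0 0 0 0 0 10.4 -1;0 0 0 0 0 10.4 -1;0 0 0 0 0 10.4 -1;0 0 0 0 0 10.4 -1;0 0 0 0 0 10.4 -1"
}}

```text
clock: 4.45
tcp_pos: [0.5129, -0.0628, 0.2597]
eef_rot: [0.682, 0.731, 0.0, -0.0]
wrist_force: [0.4, 0.1, 0.9]
width: 0.0881
gripper_force: 0.0
```

Emit:
{"method": "play_rows", "body": {
  "plan": "0 0 0 0 0 10.4 -1;0 0 0 0 10 0 -1;0 0 0 0 10 0 -1;0 0 0 0 0 0 -1;0 0 0 0 0 0 -1"
}}

```text
clock: 5.08
tcp_pos: [0.5128, -0.0629, 0.2597]
eef_rot: [0.733, 0.658, 0.129, -0.116]
wrist_force: [0.5, 0.6, 0.6]
width: 0.0882
gripper_force: 0.0
```

Run:
```python
from dial import *
s=env.observe(); im=optics.get_image("wrist"); print(s["clock"],s["tcp_pos"],Rot.from_quat(s["eef_rot"]).as_matrix().round(3).tolist(),s["joints"].round(2),s["wrist_force"])
I=im["img"].copy()
for th in ["handle_grip","crank_axis"]:
    print(th,[(np.round(d["position"],4).tolist(),round(d["confidence"],2)) for d in optics.find_in("wrist",th)][:3])
t=optics.trace("wrist","handle_grip")
if t:
    m=t[0]["pixels"]; ys,xs=np.nonzero(m&(im["depth"]>0)); P=[]
    for x,y in zip(xs,ys):
        o,r=ray(im,(x,y),s); P.append(o+r*im["depth"][y,x])
    P=np.array(P); a=np.radians(-6.4); B=np.array([[np.cos(a),np.sin(a),0],[-np.sin(a),np.cos(a),0],[0,0,1]])
    Q=P@B.T; print(len(P),np.percentile(Q,[2,10,50,90,98],axis=0).round(4).tolist())
    I[m]=I[m]//2+[0,120,0]
for X in [(.516,-.067,.082),(.4803,-.0605,.085)]:
    cv2.circle(I,tuple(int(v) for v in proj(im,X,s)),4,(255,0,255),1)
save("w2.png",I)
```

```text
5.075 [ 0.51279461 -0.06289306  0.25967541] [[0.1, 0.994, 0.036], [0.934, -0.107, 0.34], [0.342, -0.0, -0.94]] [ 0.34  0.56 -0.14  1.85 -0.38  0.81  0.38] [0.48251578 0.6068085  0.62308374]
handle_grip [([0.5189, -0.0595, 0.0915], 0.85)]
crank_axis [([0.5088, 0.0926, 0.1128], 0.89), ([0.5173, -0.0579, 0.0909], 0.47)]
1053 [[0.5118, -0.0288, 0.0851], [0.5136, -0.0239, 0.0878], [0.5197, -0.0003, 0.0914], [0.5265, 0.023, 0.093], [0.5285, 0.028, 0.0938]]
```

View pics/w2.png

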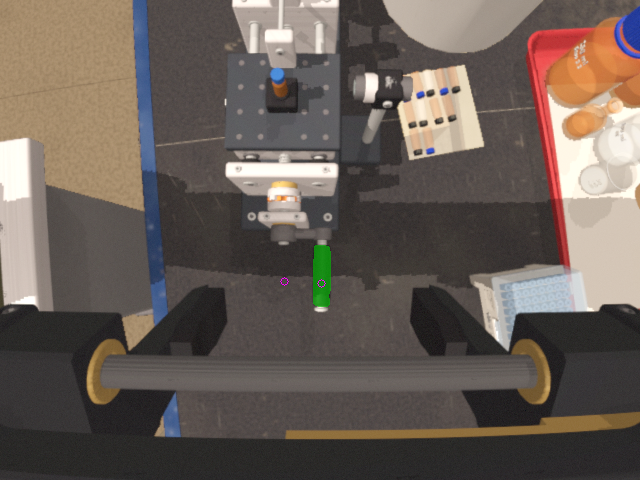

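The grip point measures u 0.520, v −0.007, z 0.085, level with the axis and consistent with the 38 mm radius. Next I descend and grip.

Emit:
{"method": "play_rows", "body": {
  "plan": "-6.1 0.3 0 0 0 0 0.1;0 0 5 0 0 0 0.1;0 0 5 0 0 0 0.1;0 0 5 0 0 0 0.1;0 0 3.3 0 0 0 0.1;0 0 0 0 0 0 0.1;0 0 0 0 0 0 1;0 0 0 0 0 0 1;0 0 0 0 0 0 1;0 0 0 0 0 0 1;0 0 0 0 0 0 1",
  "grip_force": 15
}}

```text
clock: 6.65
tcp_pos: [0.5164, -0.0592, 0.067]
eef_rot: [0.733, 0.658, 0.129, -0.116]
wrist_force: [-1.0, -2.2, 0.6]
width: 0.0164
gripper_force: 15.0
```

```bash
cat > circ.py <<'E'
import sys; from h import *
# slide axes; crank axis (u,z)
a=np.radians(-6.4); ex=np.array([np.cos(a),np.sin(a),0]); ey=np.array([-ex[1],ex[0],0]); ez=np.array([0,0,1.])
AX=np.array([.482,.085])
def st():
    s=env.observe(); R=Rot.from_quat(s["eef_rot"]).as_matrix(); g=s["tcp_pos"]-.019*R[:,2]
    u,v,z=g@ex,g@ey,g[2]; d=np.array([u,z])-AX; th=np.arctan2(d[1],d[0])
    F=s["wrist_force"]; Fu,Fv,Fz=F@ex,F@ey,F[2]; er=d/np.hypot(*d); et=np.array([-er[1],er[0]])
    print(f"t {s['clock']:.2f} u {u:.4f} v {v:.4f} z {z:.4f} r {np.hypot(*d)*1e3:.1f} th {th:.3f} Ft(+ccw) {Fu*et[0]+Fz*et[1]:.1f} Fr {Fu*er[0]+Fz*er[1]:.1f} Fv {Fv:.1f} w {s['width']*1e3:.1f} gf {s['gripper_force']:.1f}")
    return s,R,th
def rows(th,steps,r=.038,claw=1,src=None):
    """rows for crank angles th+cumulative steps (+ = winding back, raising handle from +x side)"""
    s,R,_=st() if src is None else src; out=[]
    c=th
    for q in steps:
        d=r*((np.cos(c+q)-np.cos(c))*ex+(np.sin(c+q)-np.sin(c))*ez); c+=q; t=R.T@d*100
        out.append("%.2f %.2f %.2f 0 0 0 %g"%(*t,claw))
    print(";".join(out)); print("end",c)
E
python3 -c "
from circ import *
s,R,th=st(); rows(th,[.1]*4+[.15]*8,src=(s,R,th))"
```

```text
t 6.65 u 0.5198 v -0.0078 z 0.0849 r 37.8 th -0.003 Ft(+ccw) 0.6 Fr -0.7 Fv -2.3 w 16.4 gf 15.0
0.13 -0.02 -0.36 0 0 0 1;0.13 -0.06 -0.35 0 0 0 1;0.13 -0.09 -0.35 0 0 0 1;0.12 -0.13 -0.34 0 0 0 1;0.17 -0.26 -0.48 0 0 0 1;0.16 -0.33 -0.43 0 0 0 1;0.14 -0.40 -0.38 0 0 0 1;0.12 -0.45 -0.32 0 0 0 1;0.09 -0.50 -0.26 0 0 0 1;0.07 -0.54 -0.18 0 0 0 1;0.04 -0.56 -0.11 0 0 0 1;0.01 -0.57 -0.03 0 0 0 1
end 1.596629796444388
```

Emit:
{"method": "play_rows", "body": {
  "plan": "0.13 -0.02 -0.36 0 0 0 1;0.13 -0.06 -0.35 0 0 0 1;0.13 -0.09 -0.35 0 0 0 1;0.12 -0.13 -0.34 0 0 0 1;0.17 -0.26 -0.48 0 0 0 1;0.16 -0.33 -0.43 0 0 0 1;0.14 -0.4 -0.38 0 0 0 1;0.12 -0.45 -0.32 0 0 0 1;0.09 -0.5 -0.26 0 0 0 1;0.07 -0.54 -0.18 0 0 0 1;0.04 -0.56 -0.11 0 0 0 1;0.01 -0.57 -0.03 0 0 0 1"
}}

```text
clock: 8.15
tcp_pos: [0.481, -0.0552, 0.1067]
eef_rot: [0.733, 0.658, 0.131, -0.113]
wrist_force: [5.1, -4.4, 7.5]
width: 0.0168
gripper_force: 15.0
```

```bash
cat > now.py <<'E'
from circ import *
from dial import rect,angles,yaw_n
def needle():
    im=optics.get_image("scene"); D2=np.load("D.npz")["D2"]; r=angles(rect(im,D2,yaw_n())); print("scene mark %.3f needle %.3f str %.0f"%r[:3])
E
python3 -c "
from now import *
s,R,th=st(); needle(); rows(1.597,[.25]*12,src=(s,R,th))"
```

```text
t 8.15 u 0.4840 v -0.0077 z 0.1246 r 39.6 th 1.519 Ft(+ccw) -5.2 Fr 7.8 Fv -3.8 w 16.8 gf 15.0
scene mark -0.813 needle -0.207 str 75
-0.04 -0.94 0.13 0 0 0 1;-0.12 -0.88 0.34 0 0 0 1;-0.19 -0.76 0.54 0 0 0 1;-0.25 -0.59 0.69 0 0 0 1;-0.29 -0.39 0.81 0 0 0 1;-0.32 -0.17 0.88 0 0 0 1;-0.32 0.07 0.89 0 0 0 1;-0.31 0.30 0.84 0 0 0 1;-0.27 0.51 0.75 0 0 0 1;-0.22 0.69 0.61 0 0 0 1;-0.16 0.83 0.42 0 0 0 1;-0.08 0.92 0.22 0 0 0 1
end 4.5969999999999995
```

```bash
python3 -c "
from now import *
s,R,th=st(); rows(1.597,[.15]+[.2]*23,src=(s,R,th))"
```

```text
t 8.20 u 0.4828 v -0.0077 z 0.1246 r 39.6 th 1.550 Ft(+ccw) -2.7 Fr 8.1 Fv -4.6 w 16.6 gf 15.0
-0.02 -0.57 0.05 0 0 0 1;-0.07 -0.73 0.19 0 0 0 1;-0.12 -0.68 0.32 0 0 0 1;-0.16 -0.59 0.44 0 0 0 1;-0.20 -0.49 0.55 0 0 0 1;-0.23 -0.36 0.63 0 0 0 1;-0.25 -0.22 0.68 0 0 0 1;-0.26 -0.08 0.71 0 0 0 1;-0.26 0.08 0.71 0 0 0 1;-0.25 0.22 0.68 0 0 0 1;-0.23 0.36 0.63 0 0 0 1;-0.20 0.49 0.55 0 0 0 1;-0.16 0.59 0.44 0 0 0 1;-0.12 0.68 0.32 0 0 0 1;-0.07 0.73 0.19 0 0 0 1;-0.02 0.76 0.05 0 0 0 1;0.03 0.75 -0.09 0 0 0 1;0.08 0.72 -0.23 0 0 0 1;0.13 0.66 -0.36 0 0 0 1;0.17 0.57 -0.48 0 0 0 1;0.21 0.45 -0.57 0 0 0 1;0.23 0.32 -0.64 0 0 0 1;0.25 0.18 -0.69 0 0 0 1;0.26 0.03 -0.71 0 0 0 1
end 6.347000000000003
```

Emit:
{"method": "play_rows", "body": {
  "plan": "0.02 -0.57 -0.06 0 0 0 1;-0.07 -0.73 0.19 0 0 0 1;-0.12 -0.68 0.32 0 0 0 1;-0.16 -0.59 0.44 0 0 0 1;-0.2 -0.49 0.55 0 0 0 1;-0.23 -0.36 0.63 0 0 0 1;-0.25 -0.22 0.68 0 0 0 1;-0.26 -0.08 0.71 0 0 0 1;-0.26 0.08 0.71 0 0 0 1;-0.25 0.22 0.68 0 0 0 1;-0.23 0.36 0.63 0 0 0 1;-0.2 0.49 0.55 0 0 0 1"
}}

```text
clock: 9.7
tcp_pos: [0.4525, -0.0515, 0.0406]
eef_rot: [0.733, 0.658, 0.13, -0.116]
wrist_force: [1.1, -2.8, 8.3]
width: 0.0163
gripper_force: 14.9
```

```bash
python3 -c "
from now import *
s,R,th=st(); needle()"
```

```text
t 9.70 u 0.4555 v -0.0072 z 0.0584 r 37.5 th -2.355 Ft(+ccw) -4.9 Fr -6.9 Fv -2.6 w 16.3 gf 14.9
scene mark -0.813 needle -1.083 str 58
```

Emit:
{"method": "play_rows", "body": {
  "plan": "-0.16 0.59 0.44 0 0 0 1;-0.12 0.68 0.32 0 0 0 1;-0.07 0.73 0.19 0 0 0 1;-0.02 0.76 0.05 0 0 0 1;0.03 0.75 -0.09 0 0 0 1;0.08 0.72 -0.23 0 0 0 1;0.13 0.66 -0.36 0 0 0 1;0.17 0.57 -0.48 0 0 0 1;0.21 0.45 -0.57 0 0 0 1;0.23 0.32 -0.64 0 0 0 1;0.25 0.18 -0.69 0 0 0 1;0 0 0 0 0 0 1"
}}

```text
clock: 11.25
tcp_pos: [0.516, -0.0591, 0.0633]
eef_rot: [0.733, 0.658, 0.129, -0.115]
wrist_force: [-2.5, -3.3, -2.9]
width: 0.0167
gripper_force: 15.0
```

```bash
python3 -c "
from now import *
s,R,th=st(); needle(); rows(6.147,[.04]*54,src=(s,R,th))"
```

```text
t 11.25 u 0.5194 v -0.0077 z 0.0812 r 37.6 th -0.103 Ft(+ccw) -3.1 Fr -1.8 Fv -3.5 w 16.7 gf 15.0
scene mark -0.812 needle -2.049 str 71
0.05 0.02 -0.14 0 0 0 1;0.05 0.01 -0.14 0 0 0 1;0.05 0.01 -0.14 0 0 0 1;0.05 -0.00 -0.14 0 0 0 1;0.05 -0.01 -0.14 0 0 0 1;0.05 -0.01 -0.14 0 0 0 1;0.05 -0.02 -0.14 0 0 0 1;0.05 -0.02 -0.14 0 0 0 1;0.05 -0.03 -0.14 0 0 0 1;0.05 -0.04 -0.14 0 0 0 1;0.05 -0.04 -0.14 0 0 0 1;0.05 -0.05 -0.14 0 0 0 1;0.05 -0.05 -0.13 0 0 0 1;0.05 -0.06 -0.13 0 0 0 1;0.05 -0.07 -0.13 0 0 0 1;0.05 -0.07 -0.13 0 0 0 1;0.05 -0.08 -0.12 0 0 0 1;0.04 -0.08 -0.12 0 0 0 1;0.04 -0.09 -0.12 0 0 0 1;0.04 -0.09 -0.11 0 0 0 1;0.04 -0.10 -0.11 0 0 0 1;0.04 -0.10 -0.11 0 0 0 1;0.04 -0.11 -0.10 0 0 0 1;0.04 -0.11 -0.10 0 0 0 1;0.03 -0.11 -0.09 0 0 0 1;0.03 -0.12 -0.09 0 0 0 1;0.03 -0.12 -0.09 0 0 0 1;0.03 -0.12 -0.08 0 0 0 1;0.03 -0.13 -0.08 0 0 0 1;0.03 -0.13 -0.07 0 0 0 1;0.02 -0.13 -0.07 0 0 0 1;0.02 -0.14 -0.06 0 0 0 1;0.02 -0.14 -0.06 0 0 0 1;0.02 -0.14 -0.05 0 0 0 1;0.02 -0.14 -0.05 0 0 0 1;0.02 -0.15 -0.04 0 0 0 1;0.01 -0.15 -0.03 0 0 0 1;0.01 -0.15 -0.03 0 0 0 1;0.01 -0.15 -0.02 0 0 0 1;0.01 -0.15 -0.02 0 0 0 1;0.01 -0.15 -0.01 0 0 0 1;0.00 -0.15 -0.01 0 0 0 1;0.00 -0.15 -0.00 0 0 0 1;-0.00 -0.15 0.00 0 0 0 1;-0.00 -0.15 0.01 0 0 0 1;-0.01 -0.15 0.02 0 0 0 1;-0.01 -0.15 0.02 0 0 0 1;-0.01 -0.15 0.03 0 0 0 1;-0.01 -0.15 0.03 0 0 0 1;-0.01 -0.15 0.04 0 0 0 1;-0.02 -0.14 0.04 0 0 0 1;-0.02 -0.14 0.05 0 0 0 1;-0.02 -0.14 0.05 0 0 0 1;-0.02 -0.14 0.06 0 0 0 1
end 8.306999999999995
```

Emit:
{"method": "play_rows", "body": {
  "plan": "0.12 0.03 -0.35 0 0 0 1;0.13 -0.01 -0.35 0 0 0 1;0.12 -0.04 -0.35 0 0 0 1;0.13 -0.09 -0.35 0 0 0 1;0 0 0 0 0 0 1"
}}

```text
clock: 11.92
tcp_pos: [0.5154, -0.0591, 0.0781]
eef_rot: [0.733, 0.658, 0.13, -0.115]
wrist_force: [1.0, -3.3, -3.9]
width: 0.0164
gripper_force: 15.0
```

```bash
python3 -c "
from now import *
s,R,th=st(); needle()"
```

```text
t 11.93 u 0.5188 v -0.0078 z 0.0960 r 38.4 th 0.289 Ft(+ccw) -4.2 Fr 0.2 Fv -3.1 w 16.4 gf 15.0
scene mark -0.813 needle -2.227 str 86
```

Emit:
{"method": "play_rows", "body": {
  "plan": "0.05 -0.04 -0.14 0 0 0 1;0.05 -0.05 -0.14 0 0 0 1;0.05 -0.05 -0.13 0 0 0 1;0 0 0 0 0 0 1"
}}

```text
clock: 12.48
tcp_pos: [0.514, -0.0589, 0.0822]
eef_rot: [0.733, 0.658, 0.13, -0.115]
wrist_force: [4.6, -4.3, -3.6]
width: 0.0166
gripper_force: 15.1
```

Emit:
{"method": "play_rows", "body": {
  "plan": "0.05 -0.06 -0.13 0 0 0 1;0.05 -0.07 -0.13 0 0 0 1;0.05 -0.07 -0.13 0 0 0 1;0 0 0 0 0 0 1"
}}

```text
clock: 12.98
tcp_pos: [0.5123, -0.0587, 0.0865]
eef_rot: [0.733, 0.658, 0.13, -0.115]
wrist_force: [3.5, -3.7, -2.5]
width: 0.0165
gripper_force: 15.1
```

Emit:
{"method": "play_rows", "body": {
  "plan": "0.05 -0.08 -0.12 0 0 0 1;0.04 -0.08 -0.12 0 0 0 1;0.04 -0.09 -0.12 0 0 0 1;0 0 0 0 0 0 1"
}}

```text
clock: 13.48
tcp_pos: [0.5101, -0.0585, 0.0904]
eef_rot: [0.733, 0.658, 0.13, -0.115]
wrist_force: [4.6, -4.6, -2.5]
width: 0.0165
gripper_force: 15.1
```

Emit:
{"method": "play_rows", "body": {
  "plan": "0.04 -0.09 -0.11 0 0 0 1;0.04 -0.1 -0.11 0 0 0 1;0.04 -0.1 -0.11 0 0 0 1;0 0 0 0 0 0 1"
}}

```text
clock: 13.98
tcp_pos: [0.5075, -0.0582, 0.0941]
eef_rot: [0.733, 0.658, 0.13, -0.115]
wrist_force: [4.4, -4.7, -2.1]
width: 0.0161
gripper_force: 15.0
```

Emit:
{"method": "play_rows", "body": {
  "plan": "0.04 -0.11 -0.1 0 0 0 1;0.04 -0.11 -0.1 0 0 0 1;0.03 -0.11 -0.09 0 0 0 1;0 0 0 0 0 0 1"
}}

```text
clock: 14.48
tcp_pos: [0.5045, -0.0579, 0.0973]
eef_rot: [0.733, 0.658, 0.13, -0.114]
wrist_force: [3.4, -3.9, -2.0]
width: 0.0164
gripper_force: 15.0
```

Emit:
{"method": "play_rows", "body": {
  "plan": "0.03 -0.12 -0.09 0 0 0 1;0.03 -0.12 -0.09 0 0 0 1;0.03 -0.12 -0.08 0 0 0 1;0 0 0 0 0 0 1"
}}

```text
clock: 14.98
tcp_pos: [0.5011, -0.0575, 0.1002]
eef_rot: [0.733, 0.658, 0.131, -0.114]
wrist_force: [4.7, -3.5, -0.3]
width: 0.0165
gripper_force: 15.0
```

Emit:
{"method": "play_rows", "body": {
  "plan": "0.03 -0.13 -0.08 0 0 0 1;0.03 -0.13 -0.07 0 0 0 1;0.02 -0.13 -0.07 0 0 0 1;0 0 0 0 0 0 1"
}}

```text
clock: 15.48
tcp_pos: [0.4974, -0.057, 0.1026]
eef_rot: [0.733, 0.658, 0.131, -0.114]
wrist_force: [5.4, -4.1, -0.1]
width: 0.0166
gripper_force: 15.0
```

Emit:
{"method": "play_rows", "body": {
  "plan": "0.02 -0.14 -0.06 0 0 0 1;0.02 -0.14 -0.06 0 0 0 1;0.02 -0.14 -0.05 0 0 0 1;0 0 0 0 0 0 1"
}}

```text
clock: 15.98
tcp_pos: [0.4934, -0.0566, 0.1045]
eef_rot: [0.733, 0.658, 0.131, -0.114]
wrist_force: [4.7, -4.2, 0.9]
width: 0.0165
gripper_force: 15.0
```

Emit:
{"method": "play_rows", "body": {
  "plan": "0.02 -0.14 -0.05 0 0 0 1;0.02 -0.15 -0.04 0 0 0 1;0.01 -0.15 -0.03 0 0 0 1;0 0 0 0 0 0 1"
}}

```text
clock: 16.48
tcp_pos: [0.4892, -0.0561, 0.106]
eef_rot: [0.733, 0.658, 0.131, -0.114]
wrist_force: [4.3, -4.8, 3.1]
width: 0.0164
gripper_force: 15.0
```

Emit:
{"method": "play_rows", "body": {
  "plan": "0.01 -0.15 -0.03 0 0 0 1;0.01 -0.15 -0.02 0 0 0 1;0.01 -0.15 -0.02 0 0 0 1;0 0 0 0 0 0 1"
}}

```text
clock: 16.98
tcp_pos: [0.4847, -0.0556, 0.1068]
eef_rot: [0.733, 0.658, 0.131, -0.114]
wrist_force: [5.1, -5.9, 5.5]
width: 0.0161
gripper_force: 15.0
```

```bash
python3 -c "
from now import *
s,R,th=st(); needle(); rows(8.147,[.04]*20,src=(s,R,th))"
```

```text
t 16.98 u 0.4878 v -0.0077 z 0.1247 r 40.1 th 1.425 Ft(+ccw) -4.9 Fr 6.3 Fv -5.3 w 16.1 gf 15.0
scene mark -0.812 needle -2.845 str 69
-0.02 -0.14 0.04 0 0 0 1;-0.02 -0.14 0.05 0 0 0 1;-0.02 -0.14 0.05 0 0 0 1;-0.02 -0.14 0.06 0 0 0 1;-0.02 -0.14 0.06 0 0 0 1;-0.02 -0.13 0.07 0 0 0 1;-0.03 -0.13 0.07 0 0 0 1;-0.03 -0.13 0.08 0 0 0 1;-0.03 -0.12 0.08 0 0 0 1;-0.03 -0.12 0.09 0 0 0 1;-0.03 -0.12 0.09 0 0 0 1;-0.03 -0.11 0.10 0 0 0 1;-0.04 -0.11 0.10 0 0 0 1;-0.04 -0.10 0.11 0 0 0 1;-0.04 -0.10 0.11 0 0 0 1;-0.04 -0.09 0.11 0 0 0 1;-0.04 -0.09 0.12 0 0 0 1;-0.04 -0.08 0.12 0 0 0 1;-0.04 -0.08 0.12 0 0 0 1;-0.05 -0.07 0.13 0 0 0 1
end 8.946999999999983
```

Emit:
{"method": "play_rows", "body": {
  "plan": "0.01 -0.15 -0.01 0 0 0 1;0 -0.15 -0.01 0 0 0 1;0 -0.15 0 0 0 0 1;0 0 0 0 0 0 1"
}}

```text
clock: 17.52
tcp_pos: [0.4801, -0.055, 0.1071]
eef_rot: [0.733, 0.658, 0.131, -0.114]
wrist_force: [3.8, -5.2, 6.5]
width: 0.0167
gripper_force: 15.0
```

Emit:
{"method": "play_rows", "body": {
  "plan": "0 -0.15 0 0 0 0 1;-0.01 -0.15 0.01 0 0 0 1;-0.01 -0.15 0.02 0 0 0 1;0 0 0 0 0 0 1"
}}

```text
clock: 18.02
tcp_pos: [0.4764, -0.0546, 0.107]
eef_rot: [0.733, 0.658, 0.131, -0.113]
wrist_force: [5.1, -5.4, 5.7]
width: 0.0167
gripper_force: 15.0
```

Emit:
{"method": "play_rows", "body": {
  "plan": "-0.01 -0.15 0.02 0 0 0 1;-0.01 -0.15 0.03 0 0 0 1;0 0 0 0 0 0 1"
}}

```text
clock: 18.4
tcp_pos: [0.4753, -0.0546, 0.1068]
eef_rot: [0.733, 0.658, 0.132, -0.112]
wrist_force: [7.1, -5.0, 7.2]
width: 0.0167
gripper_force: 15.0
```

Emit:
{"method": "play_rows", "body": {
  "plan": "-0.01 -0.15 0.03 0 0 0 1;-0.01 -0.15 0.03 0 0 0 1;0 0 0 0 0 0 1"
}}

```text
clock: 18.77
tcp_pos: [0.4743, -0.0545, 0.1065]
eef_rot: [0.733, 0.658, 0.133, -0.11]
wrist_force: [11.2, -4.7, 8.5]
width: 0.0165
gripper_force: 15.0
```

```bash
python3 -c "
from now import *
s,R,th=st(); needle()"
```

```text
t 18.77 u 0.4772 v -0.0077 z 0.1244 r 39.7 th 1.692 Ft(+ccw) -12.6 Fr 7.0 Fv -3.5 w 16.5 gf 15.0
scene mark -0.813 needle -2.921 str 71
```

Emit:
{"method": "play_rows", "body": {
  "plan": "-0.01 -0.15 0.03 0 0 0 1;0 0 0 0 0 0 1;0 0 0 0 0 0 1"
}}

```text
clock: 19.2
tcp_pos: [0.4738, -0.0545, 0.1064]
eef_rot: [0.733, 0.658, 0.134, -0.11]
wrist_force: [11.8, -4.2, 9.3]
width: 0.0169
gripper_force: 14.9
```

```bash
python3 -c "
from now import *
s,R,th=st(); needle()"
```

```text
t 19.20 u 0.4766 v -0.0078 z 0.1242 r 39.6 th 1.707 Ft(+ccw) -13.4 Fr 7.5 Fv -2.8 w 16.9 gf 14.9
scene mark -0.814 needle -2.920 str 71
```

```bash
python3 -c "
from now import *
s,R,th=st(); rows(8.187,[-.1]*2+[-.2]*24+[-.1]*3,src=(s,R,th))"
```

```text
t 19.25 u 0.4766 v -0.0078 z 0.1242 r 39.6 th 1.707 Ft(+ccw) -13.5 Fr 6.5 Fv -3.3 w 16.5 gf 14.9
0.03 0.37 -0.09 0 0 0 1;0.02 0.37 -0.06 0 0 0 1;0.00 0.76 -0.01 0 0 0 1;-0.05 0.75 0.13 0 0 0 1;-0.10 0.70 0.27 0 0 0 1;-0.14 0.63 0.39 0 0 0 1;-0.18 0.54 0.50 0 0 0 1;-0.22 0.42 0.59 0 0 0 1;-0.24 0.29 0.66 0 0 0 1;-0.25 0.14 0.70 0 0 0 1;-0.26 -0.01 0.71 0 0 0 1;-0.25 -0.16 0.70 0 0 0 1;-0.24 -0.30 0.65 0 0 0 1;-0.21 -0.44 0.58 0 0 0 1;-0.18 -0.55 0.49 0 0 0 1;-0.14 -0.64 0.38 0 0 0 1;-0.09 -0.71 0.25 0 0 0 1;-0.04 -0.75 0.11 0 0 0 1;0.01 -0.76 -0.03 0 0 0 1;0.06 -0.74 -0.17 0 0 0 1;0.11 -0.69 -0.30 0 0 0 1;0.16 -0.61 -0.43 0 0 0 1;0.19 -0.51 -0.53 0 0 0 1;0.22 -0.38 -0.62 0 0 0 1;0.24 -0.25 -0.67 0 0 0 1;0.26 -0.10 -0.71 0 0 0 1;0.13 0.01 -0.36 0 0 0 1;0.13 0.05 -0.35 0 0 0 1;0.13 0.08 -0.35 0 0 0 1
end 2.8869999999999956
```

Emit:
{"method": "play_rows", "body": {
  "plan": "0.03 0.37 -0.09 0 0 0 1;0.02 0.37 -0.06 0 0 0 1;0 0.76 -0.01 0 0 0 1;-0.05 0.75 0.13 0 0 0 1;-0.1 0.7 0.27 0 0 0 1;-0.14 0.63 0.39 0 0 0 1;-0.18 0.54 0.5 0 0 0 1;-0.22 0.42 0.59 0 0 0 1;-0.24 0.29 0.66 0 0 0 1;-0.25 0.14 0.7 0 0 0 1;-0.26 -0.01 0.71 0 0 0 1"
}}

```text
clock: 20.62
tcp_pos: [0.5157, -0.0591, 0.0644]
eef_rot: [0.733, 0.658, 0.13, -0.115]
wrist_force: [0.6, -4.4, 4.4]
width: 0.0165
gripper_force: 15.0
```

```bash
python3 -c "
from now import *
s,R,th=st(); needle()"
```

```text
t 20.62 u 0.5191 v -0.0077 z 0.0822 r 37.2 th -0.075 Ft(+ccw) 4.5 Fr 0.8 Fv -4.3 w 16.5 gf 15.0
scene mark -0.813 needle -2.267 str 60
```

Emit:
{"method": "play_rows", "body": {
  "plan": "-0.25 -0.16 0.7 0 0 0 1;-0.24 -0.3 0.65 0 0 0 1;-0.21 -0.44 0.58 0 0 0 1;-0.18 -0.55 0.49 0 0 0 1;-0.14 -0.64 0.38 0 0 0 1;-0.09 -0.71 0.25 0 0 0 1;-0.04 -0.75 0.11 0 0 0 1;0.01 -0.76 -0.03 0 0 0 1;0.06 -0.74 -0.17 0 0 0 1;0.11 -0.69 -0.3 0 0 0 1;0.16 -0.61 -0.43 0 0 0 1;0.19 -0.51 -0.53 0 0 0 1"
}}

```text
clock: 22.18
tcp_pos: [0.4487, -0.0512, 0.0462]
eef_rot: [0.733, 0.658, 0.131, -0.115]
wrist_force: [4.4, -2.0, -3.5]
width: 0.0165
gripper_force: 15.1
```

Emit:
{"method": "play_rows", "body": {
  "plan": "0.22 -0.38 -0.62 0 0 0 1;0.24 -0.25 -0.67 0 0 0 1;0.26 -0.1 -0.71 0 0 0 1;0 0 0 0 0 0 1;0 0 0 0 0 0 1"
}}

```text
clock: 22.8
tcp_pos: [0.4399, -0.0502, 0.067]
eef_rot: [0.732, 0.658, 0.13, -0.116]
wrist_force: [5.3, 0.0, -0.5]
width: 0.0166
gripper_force: 15.0
```

```bash
python3 -c "
from now import *
s,R,th=st(); needle(); rows(3.187,[-.1]*4,src=(s,R,th))"
```

```text
t 22.80 u 0.4428 v -0.0074 z 0.0848 r 39.2 th -3.137 Ft(+ccw) 0.5 Fr -5.3 Fv 0.6 w 16.6 gf 15.0
scene mark -0.813 needle -0.952 str 60
0.13 0.00 -0.36 0 0 0 1;0.13 0.04 -0.35 0 0 0 1;0.13 0.08 -0.35 0 0 0 1;0.12 0.11 -0.34 0 0 0 1
end 2.7869999999999995
```

Emit:
{"method": "play_rows", "body": {
  "plan": "0.13 0 -0.36 0 0 0 1;0.13 0.04 -0.35 0 0 0 1;0.13 0.08 -0.35 0 0 0 1;0 0 0 0 0 0 1;0 0 0 0 0 0 1"
}}

```text
clock: 23.48
tcp_pos: [0.4405, -0.0503, 0.0779]
eef_rot: [0.733, 0.658, 0.129, -0.117]
wrist_force: [4.1, 2.5, -3.6]
width: 0.0166
gripper_force: 15.1
```

```bash
python3 -c "
from now import *
s,R,th=st(); needle()
im=optics.get_image('scene'); D2=np.load('D.npz')['D2']; J=rect(im,D2,yaw_n()); save('d3.png',cv2.resize(J,(500,500)))"
```

```text
t 23.48 u 0.4434 v -0.0074 z 0.0958 r 40.1 th 2.869 Ft(+ccw) 2.4 Fr -4.6 Fv 3.0 w 16.6 gf 15.1
scene mark -0.820 needle -0.899 str 41
```

View pics/d3.png

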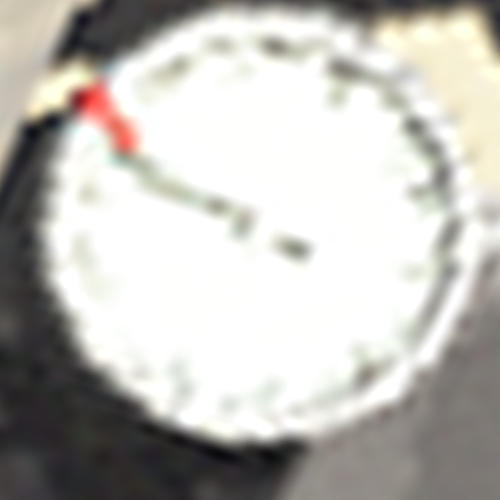

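The needle stands just short (anticlockwise) of the mark. I'll feed on a little, release and check from close by.

Emit:
{"method": "play_rows", "body": {
  "plan": "0.08 0.06 -0.21 0 0 0 1;0.08 0.07 -0.21 0 0 0 1;0 0 0 0 0 0 1;0 0 0 0 0 0 1"
}}

```text
clock: 24.08
tcp_pos: [0.4416, -0.0505, 0.0824]
eef_rot: [0.733, 0.658, 0.129, -0.117]
wrist_force: [4.9, 2.7, -5.2]
width: 0.0165
gripper_force: 15.1
```

```bash
python3 -c "
from now import *
s,R,th=st(); needle()"
```

```text
t 24.07 u 0.4445 v -0.0074 z 0.1003 r 40.5 th 2.754 Ft(+ccw) 3.1 Fr -6.2 Fv 3.2 w 16.5 gf 15.1
scene mark -0.820 needle -0.856 str 51
```

Emit:
{"method": "play_rows", "body": {
  "plan": "0 0 0 0 0 0 0.1;0 0 0 0 0 0 0.1;0 0 0 0 0 0 0.1;0 0 -3 0 0 0 0.1;0 0 -6 0 0 0 0.1;0 0 -6 0 0 0 0.1;0 0 -4 0 0 0 0.1;0 0 0 0 0 0 -1"
}}

```text
clock: 25.12
tcp_pos: [0.4359, -0.1172, 0.2632]
eef_rot: [0.733, 0.658, 0.13, -0.113]
wrist_force: [-0.2, 0.5, -1.1]
width: 0.0477
gripper_force: 0.0
```

```bash
python3 -c "
from now import *
s,R,th=st(); needle(); print(s['tcp_pos'],R.round(3).tolist())"
```

```text
t 25.12 u 0.4462 v -0.0743 z 0.2811 r 199.4 th 1.751 Ft(+ccw) 0.5 Fr -1.1 Fv 0.5 w 47.7 gf 0.0
scene mark -0.820 needle -0.855 str 53
[ 0.43591661 -0.11719329  0.26324628] [[0.101, 0.994, 0.042], [0.935, -0.109, 0.337], [0.34, 0.005, -0.941]]
```

Emit:
{"method": "play_rows", "body": {
  "plan": "0 0 0 0 -10 0 -1;0 0 0 0 -10 0 -1;0 0 0 0 0 -10.4 -1;0 0 0 0 0 -10.4 -1;0 0 0 0 0 -10.4 -1;0 0 0 0 0 -10.4 -1;0 0 0 0 0 -10.4 -1;0 0 0 0 0 -10.4 -1;0 0 0 0 0 -10.4 -1;0 0 0 0 0 0 -1"
}}

```text
clock: 26.42
tcp_pos: [0.4338, -0.1148, 0.2596]
eef_rot: [0.203, 0.979, 0.001, -0.002]
wrist_force: [1.2, 0.5, -0.6]
width: 0.0883
gripper_force: 0.0
```

Emit:
{"method": "play_rows", "body": {
  "plan": "2.1 5.4 0 0 0 0 -1;2.1 5.4 0 0 0 0 -1;2.1 5.4 0 0 0 0 -1;2.1 5.4 0 0 0 0 -1;2.1 5.4 0 0 0 0 -1;2.1 5.4 0 0 0 0 -1;2.1 5.1 0 0 0 0 -1;0 0 0 0 0 0 -1;0 0 0 0 0 0 -1"
}}

```text
clock: 27.55
tcp_pos: [0.448, 0.286, 0.26]
eef_rot: [0.203, 0.979, -0.001, -0.001]
wrist_force: [0.0, -1.2, -0.1]
width: 0.0881
gripper_force: 0.0
```

```bash
python3 -c "
from dial import *
s=env.observe(); im=optics.get_image('wrist'); print(s['clock'],s['tcp_pos'])
D=np.load('D.npz')['D']; I=rect(im,D,yaw_n(),s); print(angles(I)); save('d4.png',cv2.resize(I,(600,600)))"
```

```text
27.55 [0.44797803 0.28598611 0.26001044]
(np.float64(-0.9504182298671268), np.float64(-1.0413421166060353), np.float64(165.17857142857144), 3287)
```

View pics/d4.png

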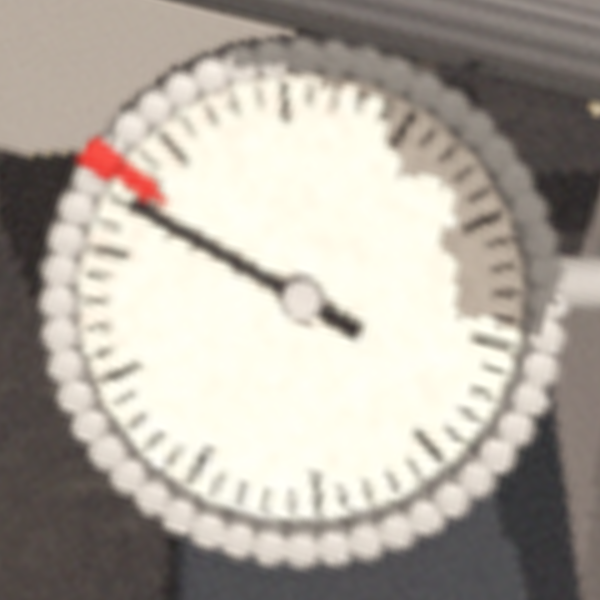

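The needle is 0.09–0.11 rad (about 3 mm) short of the mark. That's inside tolerance, but tight. I'll regrip and feed about 0.25 rad more.

Emit:
{"method": "play_rows", "body": {
  "plan": "-2.1 -5.4 0 0 0 0 -1;-2.1 -5.4 0 0 0 0 -1;-2.1 -5.4 0 0 0 0 -1;-2.1 -5.4 0 0 0 0 -1;-2.1 -5.4 0 0 0 0 -1;-2.1 -5.4 0 0 0 0 -1;-2.1 -5.1 0 0 0 0 -1;0 0 0 0 0 10.4 -1;0 0 0 0 0 10.4 -1;0 0 0 0 0 10.4 -1;0 0 0 0 0 10.4 -1;0 0 0 0 0 10.4 -1"
}}

```text
clock: 29.1
tcp_pos: [0.4335, -0.1171, 0.261]
eef_rot: [0.616, 0.788, -0.0, -0.0]
wrist_force: [0.0, -0.3, 0.4]
width: 0.0883
gripper_force: 0.0
```

Emit:
{"method": "play_rows", "body": {
  "plan": "0 0 0 0 0 10.4 -1;0 0 0 0 0 10.4 -1;0 0 0 0 10 0 -1;0 0 0 0 10 0 0.1;0 0 0 0 0 0 0.1;0 0 0 0 0 0 0.1"
}}

```text
clock: 29.85
tcp_pos: [0.434, -0.1161, 0.2609]
eef_rot: [0.734, 0.657, 0.128, -0.116]
wrist_force: [0.3, 0.8, 0.7]
width: 0.0603
gripper_force: 0.0
```

```bash
python3 -c "
from now import *
s,R,th=st(); needle(); print(s['tcp_pos'],R.round(3).tolist())
g=.4445*ex-.0074*ey+.1003*ez; T=g+.019*R[:,2]
print('shift cm',R.T@(T-s['tcp_pos'])*100)
im=optics.get_image('wrist'); s=env.observe()
print([(np.array(d['position'])@np.array([ex,ey,ez]).T,d['confidence']) for d in optics.find_in('wrist','handle_grip')][:2])"
```

```text
t 29.85 u 0.4443 v -0.0734 z 0.2788 r 197.4 th 1.763 Ft(+ccw) -0.4 Fr 0.6 Fv 0.8 w 60.3 gf 0.0
scene mark -0.820 needle -0.854 str 52
[ 0.43404124 -0.11605796  0.26090575] [[0.104, 0.994, 0.036], [0.934, -0.11, 0.339], [0.341, -0.001, -0.94]]
shift cm [ 0.12164826  0.05581788 19.02862327]
[(array([ 0.44493034, -0.0014129 ,  0.0989    ]), 0.65)]
```

Emit:
{"method": "play_rows", "body": {
  "plan": "-0.1 0.06 5 0 0 0 0.1;0 0 5 0 0 0 0.1;0 0 5 0 0 0 0.1;0 0 4.7 0 0 0 0.1;0 0 0 0 0 0 0.1;0 0 0 0 0 0 1;0 0 0 0 0 0 1;0 0 0 0 0 0 1;0 0 0 0 0 0 1",
  "grip_force": 25
}}

```text
clock: 31.12
tcp_pos: [0.4424, -0.0502, 0.0762]
eef_rot: [0.733, 0.658, 0.129, -0.116]
wrist_force: [-1.7, -1.9, 0.5]
width: 0.0151
gripper_force: 25.0
```

```bash
python3 -c "
from now import *
s,R,th=st(); needle(); rows(2.96,[-.07]*5,src=(s,R,th))"
```

```text
t 31.12 u 0.4452 v -0.0071 z 0.0940 r 37.8 th 2.900 Ft(+ccw) -0.1 Fr 1.5 Fv -2.1 w 15.1 gf 25.0
scene mark -0.820 needle -0.855 str 51
0.09 0.06 -0.24 0 0 0 1;0.09 0.08 -0.24 0 0 0 1;0.08 0.09 -0.23 0 0 0 1;0.08 0.11 -0.23 0 0 0 1;0.08 0.13 -0.22 0 0 0 1
end 2.6100000000000008
```

Emit:
{"method": "play_rows", "body": {
  "plan": "0.09 0.06 -0.24 0 0 0 1;0.09 0.08 -0.24 0 0 0 1;0.08 0.09 -0.23 0 0 0 1;0.08 0.11 -0.23 0 0 0 1;0 0 0 0 0 0 1;0 0 0 0 0 0 1"
}}

```text
clock: 31.92
tcp_pos: [0.4459, -0.0506, 0.0855]
eef_rot: [0.733, 0.658, 0.129, -0.116]
wrist_force: [-3.8, -2.9, -2.8]
width: 0.0155
gripper_force: 25.0
```

```bash
python3 -c "
from now import *
s,R,th=st(); needle()"
```

```text
t 31.93 u 0.4488 v -0.0070 z 0.1034 r 37.9 th 2.636 Ft(+ccw) 4.1 Fr 1.7 Fv -3.3 w 15.5 gf 25.0
scene mark -0.814 needle -0.759 str 43
```

Emit:
{"method": "play_rows", "body": {
  "plan": "0 0 0 0 0 0 0.1;0 0 0 0 0 0 0.1;0 0 0 0 0 0 0.1;0 0 -3 0 0 0 0.1;0 0 -6 0 0 0 0.1;0 0 -6 0 0 0 0.1;0 0 -4 0 0 0 0.1;0 0 0 0 -10 0 -1;0 0 0 0 -10 0 -1;0 0 0 0 0 -10.4 -1;0 0 0 0 0 -10.4 -1;0 0 0 0 0 -10.4 -1"
}}

```text
clock: 33.48
tcp_pos: [0.4394, -0.1134, 0.2643]
eef_rot: [0.533, 0.846, 0.0, 0.0]
wrist_force: [-0.5, -0.0, -0.2]
width: 0.0869
gripper_force: 0.0
```

Emit:
{"method": "play_rows", "body": {
  "plan": "0 0 0 0 0 -10.4 -1;0 0 0 0 0 -10.4 -1;0 0 0 0 0 -10.4 -1;0 0 0 0 0 -10.4 -1;2.1 5.4 0 0 0 0 -1;2.1 5.4 0 0 0 0 -1;2.1 5.4 0 0 0 0 -1;2.1 5.4 0 0 0 0 -1;2.1 5.4 0 0 0 0 -1;2.1 5.4 0 0 0 0 -1;2.1 5.1 0 0 0 0 -1;0 0 0 0 0 0 -1"
}}

```text
clock: 34.98
tcp_pos: [0.4513, 0.2943, 0.2643]
eef_rot: [0.198, 0.98, 0.002, -0.001]
wrist_force: [-0.3, 0.0, 0.1]
width: 0.0885
gripper_force: 0.0
```

```bash
python3 -c "
from dial import *
s=env.observe(); im=optics.get_image('wrist'); print(s['clock'],s['tcp_pos'])
D=np.load('D.npz')['D']; I=rect(im,D,yaw_n(),s); print(angles(I)); save('d5.png',cv2.resize(I,(600,600)))"
```

```text
34.975 [0.45125102 0.29426439 0.26431832]
(np.float64(-0.9482094885608213), np.float64(-0.955044153695658), np.float64(165.39285714285714), 3380)
```

View pics/d5.png

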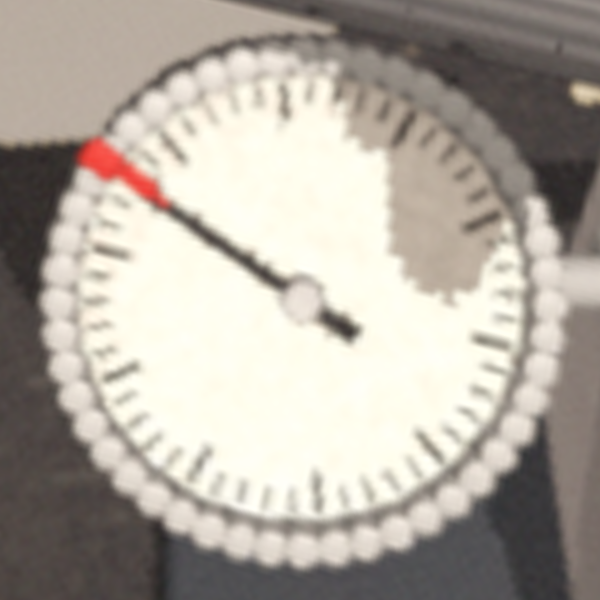

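The needle now lies under the red mark (tip at about (160,205)), −0.955 against −0.948 rad.

```bash
python3 -c "
from h import *
print(env.job_done())"
```

```text
the job is handed in; nothing more can be done
None
```

The job is handed in. The slide was wound back onto its rear stop (felt at about 13 N at the handle), then fed forward only. The needle stands on the red mark to within 0.01 rad, the slack should still be taken up forward (the last move was a forward feed), and the crank is released.

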